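# Set the slide carriage to the red mark and shut the reader

### The job

On the slide reader, turn the black knob on the sloping front until the black pointer stands in line with the middle of the red mark on the white scale (not the blue one); move the slide carriage with the knob only, never by pushing it. Then press the dark cover, which stands ajar, down until it is fully shut. Leave the loose things round the reader where they are.

Things in the scene. Friction and masses are not known exactly. Their poses are not given: they have to be found in the camera images.
- reader: Cream slide reader, fixed, its front turned away from the robot, 320 mm wide (y), reaching 105 mm to the front (-x) and 150 mm to the rear (+x) of its origin, on the bench. Axes: x rear, y left, z up. Grey front face, 110 mm long, slopes 30 degrees from level, 30 to 85 mm up. Behind it a white scale along y (87 mm up), then the carriage under the cover (hinge 145 mm behind the origin, 100 mm up)
- knob_grip (a point): Point to grip on the axis of the round black ribbed knob (44 mm diameter, 40 mm long) in the middle of the sloping face. 30 mm out from the face; the knob spans 8 to 48 mm out from it. Its z axis is the knob's axis, pointing out of the face: 30 degrees from vertical, leaning towards the reader's -x. It turns with the knob
- stage_knob (a joint): Angle of the knob (rad, stiff, stays where it is left, range -4 to 4); grows when turned anticlockwise as seen looking at the knob's end. Each rad moves carriage and pointer 14 mm towards the reader's +y (left)
- carriage: Aluminium slide carriage (100 mm by 70 mm) with a glass slide, under the cover, driven sideways along the reader's y by the knob; carries the black pointer. Must not be pushed. Its origin is on the bench level at the reader's origin when the knob is at 0 (not on the carriage itself)
- pointer_tip (a point): Tip of the black pointer, 3 mm wide, which reaches from the carriage forward over the white scale, 90 mm above the bench
- red_mark: Red mark, a fixed block 13 mm long (x), 6 mm wide (y), 8 mm high on the scale, just in front of the pointer's path; origin: centre of its underside; axes as the reader's. The pointer tip must have the same y as this
- blue_mark: Blue mark, a fixed block 13 mm long (x), 6 mm wide (y), 8 mm high on the scale, just in front of the pointer's path; origin: centre of its underside; axes as the reader's. Not the one to use
- cover (a joint): Opening of the dark cover (rad): 0 fully shut, grows as its front edge rises; stiff, stays where it is left; starts ajar. The cover is 105 mm (from hinge to front edge) by 240 mm, 8 mm thick; its hinge runs along y at the rear
- cover_pad (a point): Centre of the top of the blue pad (24 by 70 mm) near the cover's front edge, where it is to be pressed. 88 mm from the hinge; when shut it is 57 mm behind the reader's origin and 111 mm above the bench
- reagent_bottle: Amber bottle, 60 mm diameter, 130 mm high, standing beside the reader; origin at the centre of its underside. Leave alone
- slide_box: Green slide box, 90 by 100 by 36 mm, beside the reader; origin at the centre of its underside. Leave alone
- scanner: Hand-held code scanner lying on the bench, 205 mm long, 45 mm high; origin on its underside. Leave alone
- swab_jar: White jar with steel lid, 80 mm diameter, 100 mm high; origin at the centre of its underside. Leave alone
- mouse: Black computer mouse, 105 by 60 by 30 mm; origin at the centre of its underside. Leave alone

How it is judged:
On the way, in this order (a step that is already met when the one before it is completed fails the run):
1. the pointer is in line with the red mark (within 3 mm) while the cover is still ajar (y of pointer_tip in the frame of red_mark between -0.003 and 0.003 m and value of joint cover above 0.2 rad), for 0.3 s.
2. the cover is pressed fully shut (within 0.03 rad) (value of joint cover below 0.03 rad), for 0.2 s.
At the end, for the whole second after the job is handed in: The pointer tip is within 3 mm, along the scale, of the middle of the red mark; the cover is fully shut (within 0.03 rad); the bottle, slide box, scanner, jar and mouse are within 30 mm of where they began (y of pointer_tip in the frame of red_mark between -0.003 and 0.003 m and value of joint cover below 0.03 rad and distance of each of reagent_bottle, slide_box, scanner, swab_jar, mouse from where it was at the start of the episode below 0.03 m); the robot touches nothing.
It fails at once if the carriage or its pointer is pushed directly (more than 2 N) (contact force between any of the fingers, the arm and carriage above 2 N).
It fails at once if a bystander (bottle, slide box, scanner, jar, mouse) is shifted more than 30 mm (distance of any of reagent_bottle, slide_box, scanner, swab_jar, mouse from where it was at the start of the episode above 0.03 m).
It also fails if it takes over 54 s, if anything falls off the work surface, if the arm or the gripper's body presses on something with over 40 N, if the wrist force passes 120 N, or if a joint passes its speed limit or range.

### The arm

A 6-joint arm with a two-finger parallel gripper is mounted at the origin on the work surface. World frame = base frame: x ahead of the robot, y to its left, z up, the work surface at z = 0. Lengths are in m, angles in rad, forces in N, time in s.
With the tool pointing down it reaches from about 0.375 to 0.9 m from the base axis. Payload 3.1 kg.
Tool frame: the origin (TCP) lies midway between the tips of the shut fingers; the grasp point (between the pads) lies 19 mm behind it; z points along the fingers, y is the line along which they close (so a half turn about z gives the same grasp; the last joint's range is limited). The gripper opens to 87 mm and grips with 3 to 60 N. Pads are 19 mm wide; open, the fingers measure 117 mm over their backs; the gripper's body (75 mm by 190 mm) begins 51 mm behind the grasp point.
Start: joints at [-1.399, 0.527, 1.433, -0, 1.181, -0.178], TCP at [0.214, -0.587, 0.196] pointing down, gripper open.
Joint ranges: [-3.08, 3.08], [-0.75, 2.2], [0.22, 2.44], [-1.43, 4.57], [0, 2.65], [-2.85, 2.85]. Speed limits (rad/s): [2.79, 2.79, 3.14, 3.14, 3.14, 3.14].

### API

Orientations are given as a unit quaternion [x, y, z, w].
In Python, from rig import robot gives the robot as it stands.
- The arm moves only by the shell command python3 -m jog 'ROWS' [FORCE]. ROWS is a JSON object of lists of equal length, an entry for each row: "dp": the shift along the tool's x, y, z in mm, a list of three; "delta_rot": the turn, a rotation vector about the tool's x, y, z in rad, a list of three; "gripper": the opening, from -1 (shut) to 1 (fully open). A call has 1 to 12 rows; each row is the pose to reach, as a shift and turn from the pose commanded when the call began, along the tool's axes at that moment; what a row does not reach only later rows make up. A row lasts 1/10 s, in which the tool goes at most 50 mm and 8.59 degrees, less where a joint would pass 70% of its speed; a pose out of reach is approached as far as the arm can. A call with a gripper value outside its range is refused whole. The fingers move at their own pace and stop on an object; FORCE is the grip in N (left out, the last holds). Time passes only in rows, so rows that repeat a pose let the fingers close. It gives the time, the measured TCP pose, the force, the opening and the grip force at its end, in the units of the state.
- robot.get_obs(): the state, without advancing time (a new reading comes with each control period).
- robot.camera(name): name is "side" or "top"; returns the picture (420x560x3 uint8, red, green, blue); there is no depth.
- robot.camera_model(name): a dict with "fx", "fy", "cx", "cy" (pixels), "k1" (the pictures are not rectified: a ray, as slopes to the right and down, at radius r is drawn at 1 + k1 r^2 times it, then the intrinsics apply), "xyz" and "orientation" of the camera in the world. Camera axes: x right, y down, z forward; pixel columns grow to the right and rows downward; lengths in m; the calibration is good to about 2 mm. A picture is of the moment at which its call begins. camera_model takes no time and is no camera call.
- robot.hand_in(): hands the job in; it is judged then, once.
Trained networks look in the newest picture that a camera, given by its name, has taken for a name from the list of things; names that differ only in an ending like _2 or _b are one class to them, and where a whole thing is asked for, a point or a joint stands for the part that bears it (a point fixed in the world has none). Each returns a list of dicts, best first, with "score" (0 to 1); they miss things now and then, are a little off and sometimes report something else, mostly with a low value. They report only what shows in the picture. A call takes as long as a camera call.
- robot.search_frame(name, camera): "rect" ([left, top, right, bottom] in pixels, round what is visible of it).
The state is a dict: "time": time; "q": joint angles; "joint_velocities": joint speeds; "joint_torque": joint torques, N m; "position": TCP position; "tool_rot": TCP orientation; "ft_force": force on the tool from outside, world axes, zero at the start; "moment": the same for the moment, N m; "grip_width": finger opening in m; "grip_force": force on a finger pad.
Only numpy, scipy, OpenCV 4.12 (cv2) and the standard library are available. Lean on these libraries where they do the work, as an engineer would, in place of code of your own. Each camera call takes 0.05 s, during which the arm holds its last target. There are 200 camera calls.

## Working session

There is one attempt and no reset: what is moved stays moved. The work goes in short steps, Python scripts to look and compute and a shell command to move; the robot and the scene stay as the last step left them, time stands still between calls to the robot, and variables do not carry over. Pictures are saved under pics/ and viewed, at most 10 in all, crops included, and the job is handed in when it is done.

```bash
mkdir -p pics; ls
python3 - <<'E'
from rig import robot
import cv2,numpy as np
for c in("side","top"):
    im=robot.camera(c); cv2.imwrite(f"pics/{c}0.png",im[:,:,::-1]); print(c,robot.camera_model(c))
    for n in("reader","knob_grip","carriage","pointer_tip","red_mark","blue_mark","cover","cover_pad","reagent_bottle","slide_box","scanner","swab_jar","mouse"):
        print(n,[(np.round(d["rect"]).tolist(),round(d["score"],2)) for d in robot.search_frame(n,c)[:2]])
o=robot.get_obs();print(o["time"],o["position"],o["tool_rot"],o["ft_force"])
E
```

```text
pics
side {'fx': 461.7186533881115, 'fy': 461.7186533881115, 'cx': 277.73656563166656, 'cy': 204.69213238998347, 'k1': 0.025683287457940067, 'xyz': array([ 0.91546496, -0.87943955,  0.78686523]), 'orientation': array([ 0.87251563,  0.18452143, -0.09563516, -0.44217897])}
reader [([205.0, 176.0, 342.0, 306.0], 0.81)]
knob_grip [([305.0, 218.0, 333.0, 244.0], 0.82)]
carriage [([255.0, 210.0, 281.0, 236.0], 0.53)]
pointer_tip [([257.0, 213.0, 283.0, 238.0], 0.57)]
red_mark []
blue_mark [([213.0, 177.0, 278.0, 240.0], 0.31)]
cover [([213.0, 177.0, 278.0, 242.0], 0.7)]
cover_pad [([213.0, 176.0, 284.0, 246.0], 0.67)]
reagent_bottle [([222.0, 278.0, 251.0, 333.0], 0.55)]
slide_box [([274.0, 172.0, 304.0, 189.0], 0.61)]
scanner [([74.0, 303.0, 184.0, 361.0], 0.96), ([212.0, 176.0, 279.0, 242.0], 0.28)]
swab_jar [([200.0, 324.0, 243.0, 393.0], 0.64)]
mouse [([348.0, 140.0, 370.0, 160.0], 0.76)]
top {'fx': 397.84836016792167, 'fy': 397.84836016792167, 'cx': 274.8115415133179, 'cy': 205.77913458045902, 'k1': -0.044435896020651684, 'xyz': array([ 0.28066698, -0.00902689,  1.35657901]), 'orientation': array([ 0.70934036, -0.69827666,  0.06416875, -0.07161238])}
reader [([246.0, 156.0, 355.0, 247.0], 0.84), ([291.0, 159.0, 303.0, 179.0], 0.47)]
knob_grip [([287.0, 161.0, 300.0, 176.0], 0.74), ([385.0, 228.0, 429.0, 266.0], 0.56)]
carriage []
pointer_tip []
red_mark []
blue_mark []
cover [([266.0, 200.0, 343.0, 241.0], 0.58)]
cover_pad [([267.0, 200.0, 344.0, 240.0], 0.68)]
reagent_bottle [([360.0, 186.0, 384.0, 205.0], 0.86), ([288.0, 158.0, 302.0, 178.0], 0.59)]
slide_box [([208.0, 210.0, 247.0, 241.0], 0.58)]
scanner [([385.0, 227.0, 430.0, 265.0], 0.63)]
swab_jar [([392.0, 172.0, 424.0, 202.0], 0.96)]
mouse [([125.0, 175.0, 153.0, 198.0], 0.78)]
1.4 [ 0.21419776 -0.58712347  0.19644187] [ 9.84744607e-01  1.74005915e-01 -1.65704891e-05 -2.89995845e-06] [-0.01188341 -0.0762871   0.5940798 ]
```

Run:
```python
import cv2
a=cv2.imread("pics/side0.png")[160:320,190:380]; b=cv2.imread("pics/top0.png")[140:275,230:430]
cv2.imwrite("pics/a.png",cv2.resize(a,None,fx=3.75,fy=3.75,interpolation=cv2.INTER_CUBIC)[:600])
cv2.imwrite("pics/b.png",cv2.resize(b,None,fx=4,fy=4,interpolation=cv2.INTER_CUBIC))
```

```text
(no output)
```

View pics/a.png

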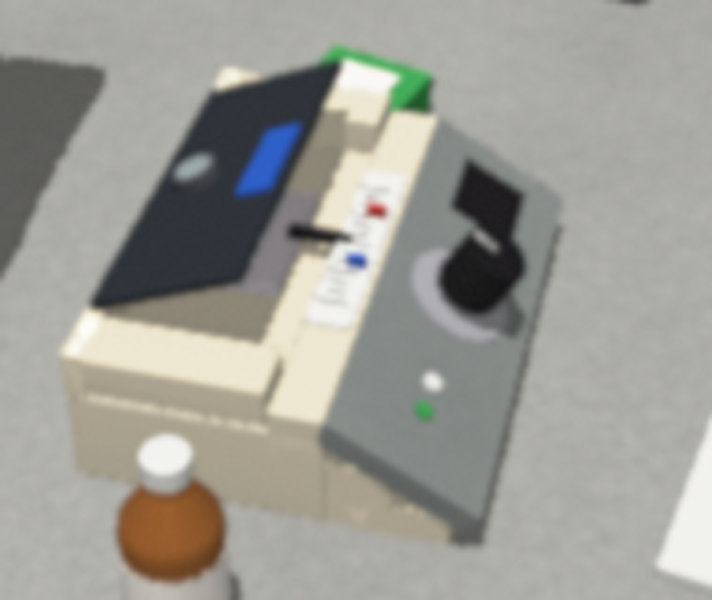

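View pics/b.png

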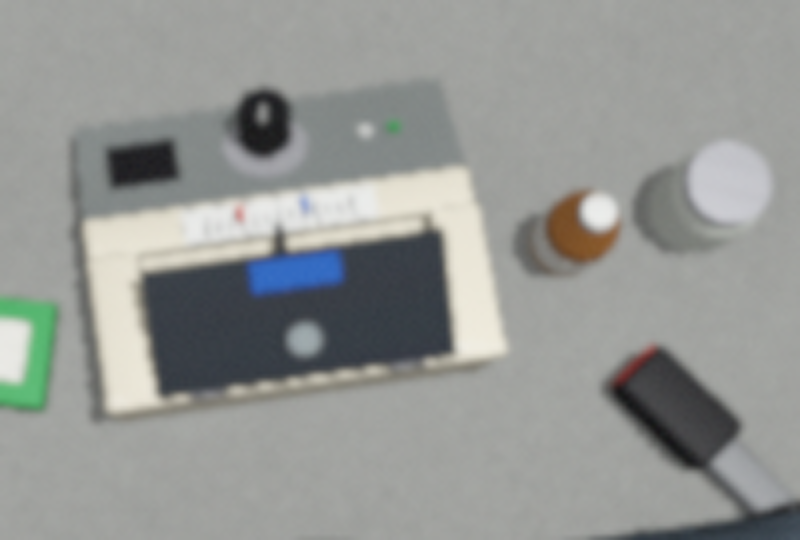

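```bash
cat > h.py <<'E'
import numpy as np,cv2
from scipy.spatial.transform import Rotation as R
from scipy.optimize import least_squares
from rig import robot
M={c:robot.camera_model(c) for c in("side","top")}
def proj(c,P):
    m=M[c];p=R.from_quat(m["orientation"]).inv().apply(np.atleast_2d(P)-m["xyz"])
    s=p[:,:2]/p[:,2:];s=s*(1+m["k1"]*(s**2).sum(1,keepdims=True))
    return s*[m["fx"],m["fy"]]+[m["cx"],m["cy"]]
def ray(c,uv):
    m=M[c];d=(np.array(uv,float)-[m["cx"],m["cy"]])/[m["fx"],m["fy"]];s=d.copy()
    for _ in range(5): s=d/(1+m["k1"]*(s@s))
    return R.from_quat(m["orientation"]).apply([*s,1])
def tri(us,ut):
    return least_squares(lambda P:np.r_[proj("side",P)[0]-us,proj("top",P)[0]-ut],[.45,-.05,.1]).x
def at_z(c,uv,z):
    d=ray(c,uv);o=M[c]["xyz"];return o+d*(z-o[2])/d[2]
sc=lambda u,s,o:(np.array(u)+.5)/s-.5+o
A=lambda *u:sc(u,3.75,(190,160)); B=lambda *u:sc(u,4,(230,140))
def W(T,p): # reader->world, T=x,y,yaw,z
    return R.from_euler("z",T[2]).apply(np.atleast_2d(p))+[T[0],T[1],T[3]]
def toR(T,P): return R.from_euler("z",-T[2]).apply(np.atleast_2d(P)-[T[0],T[1],T[3]])
def blob(im,lo,hi,roi):
    l,t,r,b=roi;hsv=cv2.cvtColor(np.ascontiguousarray(im[t:b,l:r]),cv2.COLOR_RGB2HSV)
    H=hsv[...,0].astype(int);k=((H>=lo)&(H<=hi) if lo<hi else (H>=lo)|(H<=hi))
    w=k*(np.clip(hsv[...,1].astype(float)-90,0,None));y,x=np.mgrid[t:b,l:r]
    return np.array([(w*x).sum(),(w*y).sum()])/w.sum(),(w>0).sum()
E
python3 - <<'E'
from h import *
F=[("top",B(435,82),(-.105,.16,.03)),("top",B(75,130),(-.105,-.16,.03)),("top",B(470,168),(-.0097,.16,.085)),("top",B(85,220),(-.0097,-.16,.085)),
("top",B(264,108),(-.0814,0,.099)),("top",B(452,355),(.145,.12,.104)),("top",B(160,395),(.145,-.12,.104)),
("side",A(322,430),(-.0097,.16,.085)),("side",A(437,118),(-.0097,-.16,.085)),("side",A(480,515),(-.105,.16,.03)),("side",A(561,200),(-.105,-.16,.03))]
f=lambda T:np.concatenate([proj(c,W(T,p))[0]-u for c,u,p in F])
s=least_squares(f,[.45,-.07,3.2,0],loss="soft_l1");T=s.x;print(T);print(f(T).reshape(-1,2).round(1).tolist())
np.save("T.npy",T)
cs=cv2.cvtColor(cv2.imread("pics/side0.png"),4);ct=cv2.cvtColor(cv2.imread("pics/top0.png"),4)
rs,n1=blob(cs,165,8,(283,208,298,222));rt,n2=blob(ct,165,8,(284,187,296,200));bs,n3=blob(cs,105,130,(277,224,292,234));bt,n4=blob(ct,105,130,(300,185,312,197))
print(rs,rt,bs,bt,n1,n2,n3,n4)
for u,v in((rs,rt),(bs,bt),(A(352,239),B(280,229))):
    P=tri(u,v);print("world",P,"reader",toR(T,P).round(4), "fixed z",toR(T,at_z("top",v,.092)).round(4),toR(T,at_z("side",u,.092)).round(4))
print("grip",W(T,(-.0724,0,.0835)),"end",W(T,(-.0814,0,.099)),proj("side",W(T,(-.0814,0,.099))))
for a in(.2,.3,.4,.5,.6):
    e=(.145-.105*np.cos(a),-.12,.104+.105*np.sin(a));e2=(e[0],.12,e[2]);print(a,proj("side",W(T,[e,e2])),proj("top",W(T,[e,e2])))
print(A(340,62),A(243,278),B(143,272),B(440,232))
E
```

```text
[ 0.58076176 -0.07214046  3.30265775 -0.0053243 ]
[[0.4, -1.2], [-0.5, -0.3], [-0.9, -0.5], [-0.4, 0.2], [-0.3, -0.6], [0.9, -0.5], [-0.6, 0.5], [-0.7, -1.2], [-0.5, 0.4], [-0.5, 2.1], [0.0, 0.1]]
[289.98342541 215.60220994] [nan nan] [284.73218673 228.87960688] [nan nan] 10 0 11 0h.py:27: RuntimeWarning: invalid value encountered in divide
  return np.array([(w*x).sum(),(w*y).sum()])/w.sum(),(w>0).sum()
Traceback (most recent call last):
  File "h.py", line 15, in tri
    return least_squares(lambda P:np.r_[proj("side",P)[0]-us,proj("top",P)[0]-ut],[.45,-.05,.1]).x
           ~~~~~~~~~~~~~^^^^^^^^^^^^^^^^^^^^^^^^^^^^^^^^^^^^^^^^^^^^^^^^^^^^^^^^^^^^^^^^^^^^^^^^
ValueError: Residuals are not finite in the initial point.
```

```bash
cat >> h.py <<'E'
def cblob(im,ch,roi):
    l,t,r,b=roi;a=im[t:b,l:r].astype(float);o=a[...,[i for i in range(3) if i!=ch]].max(2)
    w=np.clip(a[...,ch]-o-15,0,None);y,x=np.mgrid[t:b,l:r];return np.array([(w*x).sum(),(w*y).sum()])/w.sum()
def dblob(im,roi,th):
    l,t,r,b=roi;w=np.clip(th-im[t:b,l:r].astype(float).max(2),0,None);return w
E
cat > look.py <<'E'
from h import *
T=np.load("T.npy")
def look(cs,ct):
    rs=cblob(cs,0,(283,208,298,222));rt=cblob(ct,0,(284,187,296,200));bs=cblob(cs,2,(277,224,292,234));bt=cblob(ct,2,(300,185,312,197))
    for u,v in((rs,rt),(bs,bt)):
        P=tri(u,v);print("reader",toR(T,P).round(4),"top z",toR(T,at_z("top",v,.090)).round(4),"side z",toR(T,at_z("side",u,.090)).round(4))
E
python3 - <<'E'
from look import *
cs=cv2.cvtColor(cv2.imread("pics/side0.png"),4);ct=cv2.cvtColor(cv2.imread("pics/top0.png"),4)
look(cs,ct)
u,v=A(352,239),B(280,229)
print(toR(T,tri(u,v)),toR(T,at_z("top",v,.09)),toR(T,at_z("side",u,.09)))
print("top dark\n",ct[190:206,294:306].max(2));print("side dark\n",cs[217:228,264:288].max(2))
print("grip",W(T,(-.0724,0,.0835)),"end",W(T,(-.0814,0,.099)),proj("side",W(T,(-.0814,0,.099))))
for a in(.3,.4,.5,.6):
    e=(.145-.105*np.cos(a),-.12,.104+.105*np.sin(a));e2=(e[0],.12,e[2]);print(a,proj("side",W(T,[e,e2])),proj("top",W(T,[e,e2])))
print(A(340,62),A(243,278),B(143,272),B(440,232))
E
```

```text
reader [[ 0.004  -0.033   0.0953]] top z [[ 0.005  -0.0326  0.0953]] side z [[ 0.0035 -0.0334  0.0953]]
reader [[0.0038 0.0206 0.0953]] top z [[0.0048 0.021  0.0953]] side z [[0.0033 0.0203 0.0953]]
[[ 0.01579021 -0.00365157  0.08979962]] [[ 0.02280834 -0.00194576  0.0953243 ]] [[0.01114003 0.00113919 0.0953243 ]]
top dark
 [[225 227 228 227 224 224 228 231 232 227 218 212]
 [232 233 233 232 230 227 229 231 230 227 220 210]
 [232 233 232 232 229 224 226 227 223 224 221 210]
 [229 229 227 228 226 219 222 225 219 222 222 212]
 [225 226 222 223 221 212 217 223 222 224 224 218]
 [222 226 223 220 210 198 205 220 225 226 226 223]
 [221 225 225 217 196 172 184 210 220 221 220 217]
 [220 222 221 212 181 144 154 187 201 202 201 198]
 [205 205 204 194 161 117 120 159 180 188 190 192]
 [191 191 188 173 138  96 106 152 189 204 208 210]
 [204 206 200 176 134  91 103 158 199 214 216 216]
 [219 220 210 181 134  90  95 147 187 200 197 193]
 [215 211 198 167 118  80  82 115 149 157 149 141]
 [181 175 160 128 106  98 103 116 129 136 137 140]
 [136 136 135 135 136 140 147 156 162 166 170 172]
 [155 161
[... 1164 characters left out ...]
]
grip [[ 0.65222469 -0.0605297   0.0781757 ]] end [[ 0.66110821 -0.05908638  0.0936757 ]] [[321.38508704 227.94658018]]
0.3 [[282.45884743 181.11635332]
 [255.34136054 239.57766161]] [[264.23862525 206.27046727]
 [339.51449185 195.39574238]]
0.4 [[281.11546159 177.72456832]
 [253.61055223 235.84861598]] [[264.28812955 206.79115355]
 [340.18917345 195.82357912]]
0.5 [[279.39661248 174.38766631]
 [251.44226909 232.15634103]] [[264.38652152 207.6492571 ]
 [340.90952805 196.58756277]]
0.6 [[277.31715986 171.14372684]
 [248.85522135 228.54358704]] [[264.53396218 208.84392467]
 [341.66889559 197.68777711]]
[280.3        176.16666667] [254.43333333 233.76666667] [265.375 207.625] [339.625 197.625]
```

```bash
cat >> h.py <<'E'
def axis(T): return R.from_euler("z",T[2]).apply([-.5,0,.75**.5])
def goal(T,out,ang):
    """TCP pose on knob axis, 'out' m from the face; tool y horizontal heading ang (projected on face)"""
    a=axis(T);p=W(T,(-.0573,0,.0575))[0]+out*a
    z=-a;y=np.array([np.cos(ang),np.sin(ang),0]);y-=(y@z)*z;y/=np.linalg.norm(y);return p,R.from_matrix(np.c_[np.cross(y,z),y,z])
def delta(p,r,p0=None,r0=None):
    o=robot.get_obs()
    p0=o["position"] if p0 is None else p0; r0=R.from_quat(o["tool_rot"]) if r0 is None else r0
    return (r0.inv().apply(p-p0)*1e3).round(1).tolist(),(r0.inv()*r).as_rotvec().round(3).tolist()
E
python3 - <<'E'
from h import *
F=[("top",B(435,82),(-.105,.16,.03)),("top",B(75,130),(-.105,-.16,.03)),("top",B(470,168),(-.0097,.16,.085)),("top",B(85,220),(-.0097,-.16,.085)),
("top",B(264,108),(-.0814,0,.099)),("side",A(490,258),(-.0814,0,.099)),("top",B(452,355),(.145,.12,.104)),("top",B(160,395),(.145,-.12,.104)),
("side",A(322,430),(-.0097,.16,.085)),("side",A(437,118),(-.0097,-.16,.085)),("side",A(561,200),(-.105,-.16,.03))]
f=lambda T:np.concatenate([proj(c,W([*T[:3],0],p))[0]-u for c,u,p in F])
s=least_squares(f,[.45,-.07,3.2],loss="soft_l1");T=np.r_[s.x,0];print(T);print(f(T).reshape(-1,2).round(1).tolist())
print("knob end tri",tri(A(490,258),B(264,108)),W(T,(-.0814,0,.099)))
np.save("T.npy",T)
ct=cv2.cvtColor(cv2.imread("pics/top0.png"),4)
for row in range(197,202):
    w=np.clip(190-ct[row,296:303].max(1).astype(float),0,None);u=(w*np.arange(296,303)).sum()/w.sum();print(row,u.round(2),toR(T,at_z("top",(u,row),.09)).round(4))
for c,u in(("top",cblob(ct,0,(284,187,296,200))),("side",(289.98,215.6)),("side",A(352,239)),("side",(272,222.2)),("side",(276,222.8))): print(c,u,toR(T,at_z(c,u,.09)).round(4))
o=robot.get_obs();r0=R.from_quat(o["tool_rot"]);p=o["position"]+[0,0,.15]
for a in(1.,-2.14):print(delta(*goal(T,.14,a),p,r0),goal(T,.14,a)[0])
for n in ["reagent_bottle"]: print(at_z("top",(372,195),.1))
E
```

```text
[ 0.57999246 -0.07409731  3.2965039   0.        ]
[[1.4, -1.3], [0.1, -0.8], [0.1, -0.4], [0.0, -0.2], [0.5, -0.9], [0.6, -1.7], [1.6, -0.2], [-0.4, 0.4], [-1.9, -2.6], [-0.7, -0.8], [0.0, -0.9]]
knob end tri [ 0.65906116 -0.06027534  0.09245914] [[ 0.66041772 -0.06153791  0.099     ]]
197 299.35 [[ 0.022  -0.0046  0.09  ]]
198 299.62 [[ 0.0255 -0.0042  0.09  ]]
199 299.25 [[ 0.0286 -0.0059  0.09  ]]
200 299.23 [[ 0.0319 -0.0064  0.09  ]]
201 299.38 [[ 0.0352 -0.0065  0.09  ]]
top [289.48554913 192.94219653] [[ 0.0042 -0.0344  0.09  ]]
side (289.98, 215.6) [[ 0.0023 -0.0346  0.09  ]]
side [283.5        223.36666667] [[ 0.0101 -0.0006  0.09  ]]
side (272, 222.2) [[0.0382 0.0022 0.09  ]]
side (276, 222.8) [[0.0282 0.0019 0.09  ]]
([644.4, -331.9, 167.7], [0.638, -0.149, -2.228]) [ 0.70576807 -0.05445589  0.17874356]
([644.4, -331.9, 167.7], [-0.123, -0.525, 0.829]) [ 0.70576807 -0.05445589  0.17874356]
[ 0.56545863 -0.30763194  0.1       ]
```

```bash
python3 -m jog '{"dp":[[0,0,-50],[0,0,-100],[0,0,-150],[644,-332,18],[644,-332,18],[644,-332,18],[644,-332,18],[644,-332,18],[644,-332,18],[644,-332,18],[644,-332,18],[644,-332,18]],"delta_rot":[[0,0,0],[0,0,0],[0,0,0],[0.638,-0.149,-2.228],[0.638,-0.149,-2.228],[0.638,-0.149,-2.228],[0.638,-0.149,-2.228],[0.638,-0.149,-2.228],[0.638,-0.149,-2.228],[0.638,-0.149,-2.228],[0.638,-0.149,-2.228],[0.638,-0.149,-2.228]],"gripper":[1,1,1,1,1,1,1,1,1,1,1,1]}'
python3 - <<'E'
from h import *
T=np.load("T.npy");T[1]+=.0005;T[3]=-.002;np.save("T.npy",T)
print(delta(*goal(T,.14,1.)),robot.get_obs()["q"])
E
```

```text
time: 2.6
position: [0.5127, -0.2636, 0.2444]
tool_rot: [0.662, 0.728, -0.07, -0.162]
ft_force: [0.1, -1.0, -0.6]
grip_width: 0.0872
grip_force: 0.0
([183.7, 226.9, 23.8], [0.266, -0.062, -0.927]) [-0.61266506  0.59499686  1.22119769 -0.09660726  1.66727082 -0.69985491]
```

```bash
python3 -m jog '{"dp":[[184,227,24],[184,227,24],[184,227,24],[184,227,24],[184,227,24],[184,227,24],[184,227,24],[184,227,24],[184,227,24],[184,227,24]],"delta_rot":[[0.266,-0.062,-0.927],[0.266,-0.062,-0.927],[0.266,-0.062,-0.927],[0.266,-0.062,-0.927],[0.266,-0.062,-0.927],[0.266,-0.062,-0.927],[0.266,-0.062,-0.927],[0.266,-0.062,-0.927],[0.266,-0.062,-0.927],[0.266,-0.062,-0.927]],"gripper":[1,1,1,1,1,1,1,1,1,1]}'
python3 - <<'E'
from h import *
T=np.load("T.npy")
print(delta(*goal(T,.014,1.)),robot.get_obs()["q"])
for c in("side","top"): cv2.imwrite(f"pics/{c}1.png",robot.camera(c)[:,:,::-1])
a=cv2.imread("pics/side1.png")[80:320,190:440]; b=cv2.imread("pics/top1.png")[60:300,210:400]
cv2.imwrite("pics/c.png",cv2.resize(np.hstack([a,b]),None,fx=1.8,fy=1.8,interpolation=cv2.INTER_CUBIC))
E
```

```text
time: 3.6
position: [0.7055, -0.0577, 0.178]
tool_rot: [0.244, 0.935, -0.102, -0.237]
ft_force: [0.2, -0.6, -0.8]
grip_width: 0.0871
grip_force: 0.0
([1.1, 3.3, 126.7], [0.003, -0.0, -0.009]) [-0.16587418  0.95970479  0.69401811 -0.16999614  1.98288799 -1.2558137 ]
```

View pics/c.png

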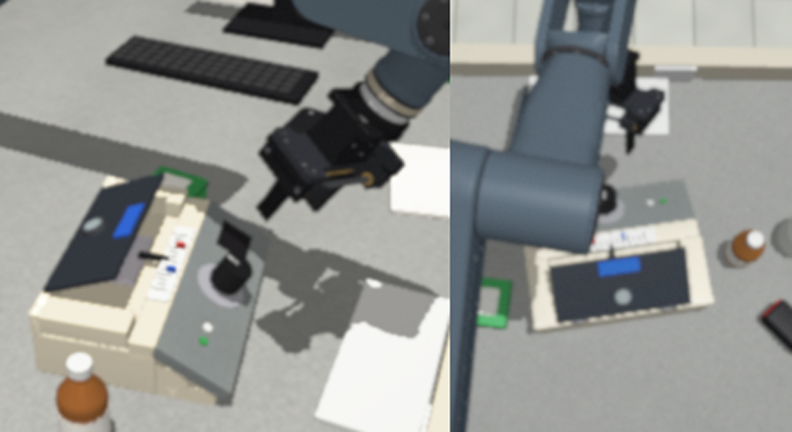

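```bash
python3 -m jog '{"dp":[[1,3,40],[1,3,75],[1,3,100],[1,3,115],[1,3,127],[1,3,127],[1,3,127],[1,3,127],[1,3,127],[1,3,127],[1,3,127]],"delta_rot":[[0,0,0],[0,0,0],[0,0,0],[0,0,0],[0,0,0],[0,0,0],[0,0,0],[0,0,0],[0,0,0],[0,0,0],[0,0,0]],"gripper":[1,1,1,1,1,1,0.2,-0.1,-0.3,-0.6,-1]}' 10
python3 - <<'E'
from h import *
T=np.load("T.npy")
o=robot.get_obs();print(delta(*goal(T,.014,1.)),o["q"],o["ft_force"],o["moment"],o["grip_width"])
E
```

```text
time: 4.8
position: [0.6437, -0.0624, 0.0666]
tool_rot: [0.242, 0.935, -0.102, -0.237]
ft_force: [-1.1, -0.5, -0.1]
grip_width: 0.0552
grip_force: 0.0
([-0.1, -1.4, -0.7], [0.002, -0.0, -0.006]) [-0.18402375  0.96325471  1.00218551 -0.16630123  1.67280058 -1.22356879] [-1.06470172 -0.45242111 -0.14896384] [ 0.09822881 -0.41605966 -0.00379379] 0.05519828047576088
```

```bash
python3 -m jog '{"dp":[[0,0,0],[0,0,0],[0,0,0],[0,0,0],[0,0,0]],"delta_rot":[[0,0,0],[0,0,0],[0,0,0],[0,0,0],[0,0,0]],"gripper":[-1,-1,-1,-1,-1]}' 12
python3 - <<'E'
from h import *
o=robot.get_obs();print(o["ft_force"],R.from_quat(o["tool_rot"]).inv().apply(o["ft_force"]))
for c in["side"]: cv2.imwrite(f"pics/{c}2.png",robot.camera(c)[:,:,::-1])
a=cv2.imread("pics/side2.png")[160:280,220:380]
cv2.imwrite("pics/d.png",cv2.resize(a,None,fx=5,fy=5,interpolation=cv2.INTER_CUBIC))
E
```

```text
time: 5.3
position: [0.6437, -0.0621, 0.0663]
tool_rot: [0.242, 0.935, -0.101, -0.238]
ft_force: [1.8, 2.7, -0.0]
grip_width: 0.0438
grip_force: 12.0
[ 1.8499405   2.74679197 -0.01347385] [-0.05471892  3.12076949 -1.10685643]
```

View pics/d.png

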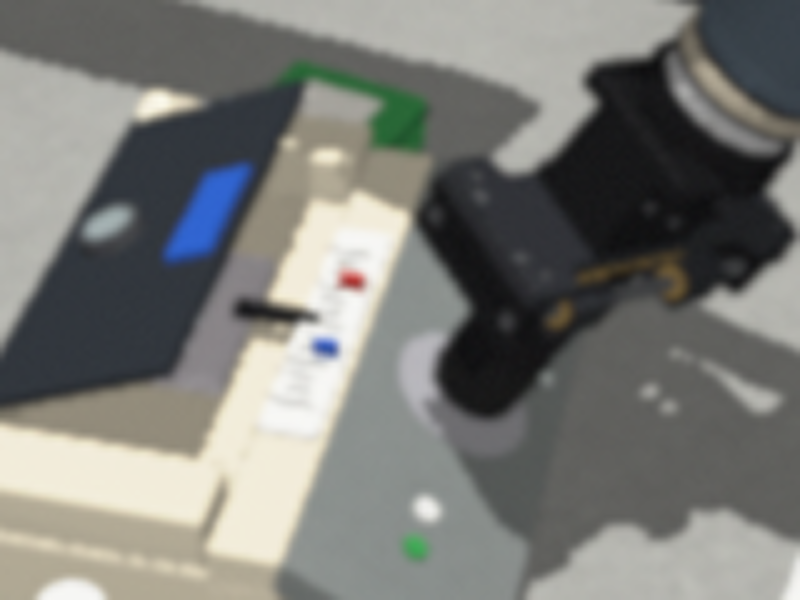

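```bash
python3 -m jog '{"dp":[[0,0,0],[0,0,0],[0,0,0],[0,0,0],[0,0,0],[0,0,0],[0,0,0],[0,0,0],[0,0,0],[0,0,0],[0,0,0],[0,0,0]],"delta_rot":[[0,0,0],[0,0,0],[0,0,0.1],[0,0,0.2],[0,0,0.3],[0,0,0.4],[0,0,0.55],[0,0,0.7],[0,0,0.8],[0,0,0.9],[0,0,1.0],[0,0,1.0]],"gripper":[-1,-1,-1,-1,-1,-1,-1,-1,-1,-1,-1,-1]}' 30
python3 - <<'E'
from h import *
T=np.load("T.npy")
o=robot.get_obs();print(delta(*goal(T,.014,1.)),o["q"],R.from_quat(o["tool_rot"]).inv().apply(o["ft_force"]),R.from_quat(o["tool_rot"]).inv().apply(o["moment"]))
cv2.imwrite("pics/side3.png",robot.camera("side")[:,:,::-1])
a=[cv2.imread(f"pics/side{i}.png")[205:240,260:300] for i in(0,2,3)]
cv2.imwrite("pics/e.png",cv2.resize(np.hstack(a),None,fx=6.5,fy=6.5,interpolation=cv2.INTER_CUBIC))
E
```

```text
time: 6.55
position: [0.6443, -0.0617, 0.0659]
tool_rot: [0.661, 0.705, -0.202, -0.159]
ft_force: [4.1, 3.8, -1.6]
grip_width: 0.043
grip_force: 30.0
([-2.0, -1.6, -1.0], [0.004, -0.001, -1.005]) [-0.18366413  0.96378534  1.00212562 -0.16433152  1.67080644 -0.22329243] [ 3.53086727  4.50564168 -0.88560515] [-1.22011983  0.71509229  0.28038245]
```

View pics/e.png

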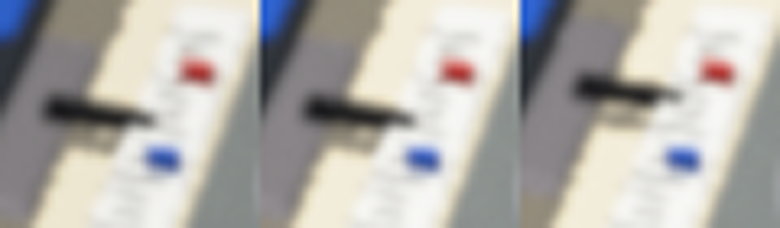

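```bash
cat > ptr.py <<'E'
from look import *
def ptr(f,r0,c0=272,c1=283,th=150):
    im=cv2.cvtColor(cv2.imread(f),4).astype(float);ys=[];u0=[]
    for c in range(c0,c1):
        col=im[r0-5:r0+6,c].max(1);w=np.clip(th-col,0,None)
        if w.sum()<20: continue
        r=(w*np.arange(r0-5,r0+6)).sum()/w.sum();ys.append(toR(T,at_z("side",(c,r),.0885))[0][:2]*1e3)
    rd=cblob(im,0,(283,208,298,222));bl=cblob(im,2,(277,224,292,234))
    print(f,np.array(ys).round(1).tolist(),"red",toR(T,at_z("side",rd,.091)).round(4),"blue",toR(T,at_z("side",bl,.091)).round(4))
if __name__=="__main__":
    ptr("pics/side0.png",222);ptr("pics/side2.png",222);ptr("pics/side3.png",219)
E
python3 ptr.py
```

```text
pics/side0.png [[39.7, -2.2], [36.5, -0.0], [33.8, 0.6], [31.5, -0.2], [29.1, -0.4], [26.5, -0.3], [24.1, -0.6], [21.8, -1.5], [19.6, -2.9], [17.2, -2.9], [14.5, -2.4]] red [[ 0.0024 -0.0334  0.093 ]] blue [[0.0019 0.0202 0.093 ]]
pics/side2.png [[39.7, -2.1], [36.5, -0.0], [33.9, 0.5], [31.5, -0.2], [29.1, -0.4], [26.5, -0.3], [24.0, -0.5], [21.8, -1.5], [19.6, -2.8], [17.1, -2.8], [14.5, -2.4]] red [[ 0.0024 -0.0332  0.093 ]] blue [[0.0019 0.0204 0.093 ]]
pics/side3.png [[43.6, -16.0], [41.4, -17.4], [38.7, -16.9], [35.5, -14.6], [32.8, -14.0], [30.2, -13.8], [27.7, -14.1], [25.3, -14.6], [23.1, -15.8], [20.8, -16.7], [18.5, -17.7]] red [[ 0.0024 -0.0333  0.093 ]] blue [[0.0019 0.0204 0.093 ]]
```

```bash
python3 -m jog '{"dp":[[0,0,0],[0,0,0],[0,0,0],[0,0,0],[0,0,0],[0,0,0],[0,0,0],[0,0,0],[0,0,0],[0,0,0],[0,0,0]],"delta_rot":[[0,0,0.1],[0,0,0.2],[0,0,0.3],[0,0,0.45],[0,0,0.6],[0,0,0.75],[0,0,0.9],[0,0,1.0],[0,0,1.1],[0,0,1.2],[0,0,1.2]],"gripper":[-1,-1,-1,-1,-1,-1,-1,-1,-1,-1,-1]}'
python3 - <<'E'
from h import *
cv2.imwrite("pics/side4.png",robot.camera("side")[:,:,::-1])
cv2.imwrite("pics/top4.png",robot.camera("top")[:,:,::-1])
from ptr import ptr
ptr("pics/side4.png",215,276,287)
a=cv2.imread("pics/side4.png")[198:240,260:305];b=cv2.imread("pics/top4.png")[180:222,275:320]
cv2.imwrite("pics/f.png",cv2.resize(np.hstack([a,b]),None,fx=8,fy=8,interpolation=cv2.INTER_CUBIC))
E
```

```text
time: 7.7
position: [0.645, -0.0623, 0.0655]
tool_rot: [0.944, 0.209, -0.256, -0.017]
ft_force: [5.2, 2.7, -3.5]
grip_width: 0.043
grip_force: 30.0
pics/side4.png [[37.9, -32.7], [34.9, -31.3], [32.3, -31.0], [29.7, -31.0], [27.2, -31.1], [24.7, -31.5], [22.3, -32.2], [19.9, -32.9], [17.6, -33.8], [15.0, -33.7]] red [[ 0.0027 -0.0332  0.093 ]] blue [[0.0019 0.0204 0.093 ]]
```

View pics/f.png

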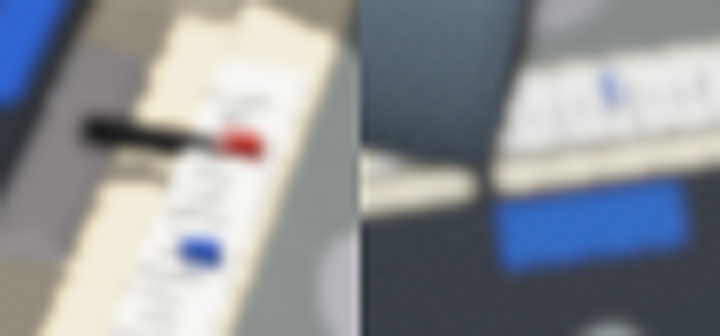

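```bash
python3 -m jog '{"dp":[[0,0,0],[0,0,0],[0,0,0],[0,0,0],[0,0,-30],[0,0,-75],[0,0,-125],[0,0,-150],[0,0,-150]],"delta_rot":[[0,0,0],[0,0,0],[0,0,0],[0,0,0],[0,0,0],[0,0,0],[0,0,0],[0,0,0],[0,0,0]],"gripper":[0.5,0.5,0.5,0.5,0.5,0.5,0,-1,-1]}'
python3 - <<'E'
from h import *
d=R.from_matrix(np.c_[np.cross([np.cos(1.2),-np.sin(1.2),0],[0,0,-1]),[np.cos(1.2),-np.sin(1.2),0],[0,0,-1.]])
print(delta(np.array([.48,-.40,.30]),d))
E
```

```text
time: 8.7
position: [0.7206, -0.0515, 0.2008]
tool_rot: [0.944, 0.209, -0.254, -0.015]
ft_force: [0.6, 0.3, -0.4]
grip_width: 0.0488
grip_force: 0.0
([-375.6, 211.6, 57.4], [-0.124, 0.499, 0.063])
```

```bash
python3 -m jog '{"dp":[[-376,212,57],[-376,212,57],[-376,212,57],[-376,212,57],[-376,212,57],[-376,212,57],[-376,212,57],[-376,212,57],[-376,212,57],[-376,212,57],[-376,212,57]],"delta_rot":[[-0.124,0.5,0.063],[-0.124,0.5,0.063],[-0.124,0.5,0.063],[-0.124,0.5,0.063],[-0.124,0.5,0.063],[-0.124,0.5,0.063],[-0.124,0.5,0.063],[-0.124,0.5,0.063],[-0.124,0.5,0.063],[-0.124,0.5,0.063],[-0.124,0.5,0.063]],"gripper":[-1,-1,-1,-1,-1,-1,-1,-1,-1,-1,-1]}'
python3 - <<'E'
from h import *
T=np.load("T.npy")
for c in("side","top"): cv2.imwrite(f"pics/{c}5.png",robot.camera(c)[:,:,::-1])
ct=cv2.cvtColor(cv2.imread("pics/top5.png"),4)
print("red top",toR(T,at_z("top",cblob(ct,0,(282,184,298,201)),.091)).round(4))
print(ct[190:206,283:300].max(2))
print("pad",cblob(ct,2,(280,198,325,220)))
from ptr import ptr
ptr("pics/side5.png",215,276,287)
a=cv2.imread("pics/side5.png")[190:240,255:305];b=cv2.imread("pics/top5.png")[175:225,275:325]
cv2.imwrite("pics/g.png",cv2.resize(np.hstack([a,b]),None,fx=8,fy=8,interpolation=cv2.INTER_CUBIC))
E
```

```text
time: 9.8
position: [0.4758, -0.4, 0.2962]
tool_rot: [0.983, 0.182, -0.005, -0.004]
ft_force: [-1.3, -0.1, 0.2]
grip_width: 0.0006
grip_force: 0.0
red top [[ 0.0047 -0.0339  0.093 ]]
[[178 179 188 200 209 211 210 205 206 214 223 229 232 232 232 229 229]
 [209 208 213 222 226 224 220 220 223 227 233 236 237 238 237 234 231]
 [228 227 229 232 229 220 216 222 229 234 235 237 237 236 236 234 229]
 [235 234 235 235 227 213 209 219 229 233 232 233 234 232 232 231 225]
 [233 232 233 233 224 210 205 213 226 231 228 230 231 227 229 229 223]
 [230 226 229 231 223 213 205 206 221 228 224 227 230 228 229 230 224]
 [227 221 225 229 224 215 202 197 213 226 225 226 230 231 230 229 224]
 [226 221 225 230 226 218 197 184 202 219 224 224 227 227 225 221 215]
 [228 227 227 228 225 213 188 166 180 200 209 210 210 210 207 203 197]
 [223 222 218 215 208 192 160 135 149 174 190 195 195 196 197 196 198]
 [207 203 200 197 189 168 130 102 131 173 198 209 212 213 212 213 216]
 [197 195 198 201 198 174 129  94 133 185 212 223 225 223 221 219 219]
 [213 213 216 218 213 187 138  95 128 180 207 217 216 210 202 196 194]
 [221 219 218 217 209 181 132  88 105 149 173 182 179 169 154 146 142]
 [205 199 193 188 177 149 107  78  86 113 130 137 140 141 141 145 150]
 [161 151 142 133 119  99  83  77  97 128 149 159 164 170 174 177 180]]
pad [300.10679728 207.15912077]
pics/side5.png [[37.9, -32.6], [34.9, -31.3], [32.3, -31.0], [29.7, -31.1], [27.2, -31.1], [24.7, -31.5], [22.3, -32.2], [19.9, -32.8], [17.6, -33.8], [15.0, -33.7]] red [[ 0.0027 -0.0332  0.093 ]] blue [[0.0019 0.0204 0.093 ]]
```

View pics/g.png

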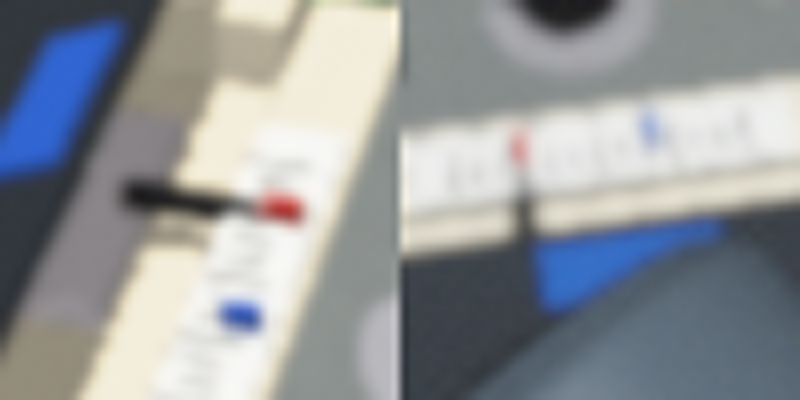

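Run:
```python
from h import *
T=np.load("T.npy")
ct=cv2.cvtColor(cv2.imread("pics/top5.png"),4)
for r in range(196,203):
    row=ct[r,286:295].max(1).astype(float);bg=np.linspace(row[0],row[-1],9);w=np.clip(bg-row-15,0,None);u=(w*np.arange(286,295)).sum()/w.sum()
    print(r,u.round(2),(toR(T,at_z("top",(u,r),.088))[0]*1e3).round(1))
ro=W(T,[(.0045,-.034,.093),(.03,-.034,.09)]);print(proj("top",ro))
d=R.from_matrix(np.c_[np.cross([np.cos(1.2),-np.sin(1.2),0],[0,0,-1]),[np.cos(1.2),-np.sin(1.2),0],[0,0,-1.]])
cs=cv2.cvtColor(cv2.imread("pics/side5.png"),4);p0=cv2.cvtColor(cv2.imread("pics/top0.png"),4)
us,ut=cblob(cs,2,(240,185,275,215)),cblob(p0,2,(280,198,325,220));print("pad world",us,ut,tri(us,ut),toR(T,tri(us,ut)),"shut",W(T,(.057,0,.111)))
p=W(T,(.060,0,.0))[0];p[2]=.20
print(p,delta(p,d))
```

```text
196 289.59 [ 14.  -34.9  90. ]
197 289.88 [ 17.4 -34.5  90. ]
198 290.04 [ 20.8 -34.4  90. ]
199 290.16 [ 24.1 -34.6  90. ]
200 290.02 [ 27.3 -35.5  90. ]
201 290.01 [ 30.6 -36.   90. ]
202 290.08 [ 34.  -36.3  90. ]
[[289.47976903 192.95820908]
 [290.59006734 200.72742866]]
pad world [261.02354138 202.2431479 ] [303.44819836 207.70760531] [ 0.51366672 -0.08251244  0.14150413] [[ 0.06690704 -0.00142519  0.14350413]] shut [[ 0.52367502 -0.08239198  0.109     ]]
[ 0.52071095 -0.08285486  0.2       ] ([155.6, -277.6, 97.5], [-0.009, 0.008, -0.001])
```

```bash
python3 -m jog '{"dp":[[156,-278,0],[156,-278,0],[156,-278,0],[156,-278,0],[156,-278,0],[156,-278,0],[156,-278,50],[156,-278,97],[156,-278,97]],"delta_rot":[[0,0,0],[0,0,0],[0,0,0],[0,0,0],[0,0,0],[0,0,0],[0,0,0],[0,0,0],[0,0,0]],"gripper":[-1,-1,-1,-1,-1,-1,-1,-1,-1]}'
python3 -m jog '{"dp":[[0,0,25],[0,0,40],[0,0,50],[0,0,58],[0,0,66],[0,0,74]],"delta_rot":[[0,0,0],[0,0,0],[0,0,0],[0,0,0],[0,0,0],[0,0,0]],"gripper":[-1,-1,-1,-1,-1,-1]}'
```

```text
time: 10.8
position: [0.5159, -0.0795, 0.1951]
tool_rot: [0.982, 0.186, -0.011, -0.007]
ft_force: [-0.5, -0.0, -0.4]
grip_width: 0.0007
grip_force: 0.0
time: 11.4
position: [0.5219, -0.0844, 0.1275]
tool_rot: [0.983, 0.184, -0.003, -0.002]
ft_force: [-0.8, -0.2, 0.1]
grip_width: 0.0003
grip_force: 0.0
```

```bash
python3 -m jog '{"dp":[[0,0,3],[0,0,6],[0,0,8],[0,0,8]],"delta_rot":[[0,0,0],[0,0,0],[0,0,0],[0,0,0]],"gripper":[-1,-1,-1,-1]}'
python3 - <<'E'
from h import *
cv2.imwrite("pics/side6.png",robot.camera("side")[:,:,::-1])
a=cv2.imread("pics/side6.png")[150:260,200:340]
cv2.imwrite("pics/i.png",cv2.resize(a,None,fx=5,fy=5,interpolation=cv2.INTER_CUBIC))
E
```

```text
time: 11.8
position: [0.5222, -0.0844, 0.1196]
tool_rot: [0.983, 0.184, -0.003, -0.002]
ft_force: [1.3, 0.9, 2.0]
grip_width: 0.0003
grip_force: 1.2
```

View pics/i.png

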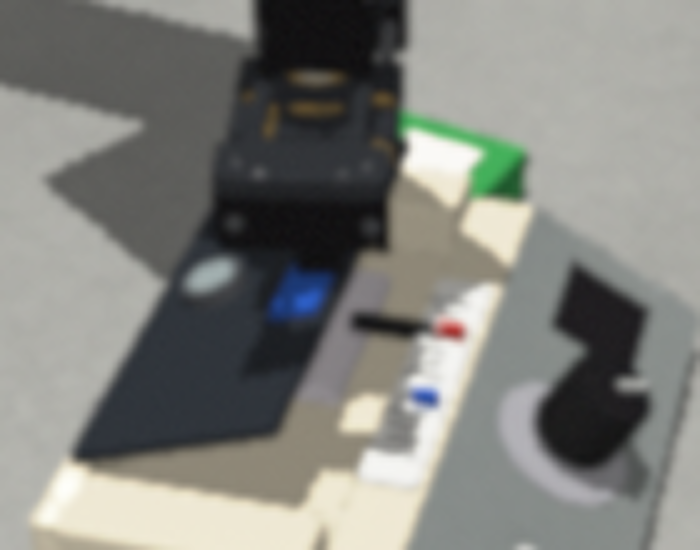

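```bash
python3 -m jog '{"dp":[[0,0,3],[0,0,6],[0,0,8],[0,0,8]],"delta_rot":[[0,0,0],[0,0,0],[0,0,0],[0,0,0]],"gripper":[-1,-1,-1,-1]}'
```

```text
time: 12.25
position: [0.5204, -0.0841, 0.1106]
tool_rot: [0.983, 0.184, -0.005, -0.002]
ft_force: [1.3, 0.1, 2.2]
grip_width: 0.0005
grip_force: 0.9
```

```bash
python3 -m jog '{"dp":[[0,0,1],[0,0,2],[0,0,2]],"delta_rot":[[0,0,0],[0,0,0],[0,0,0]],"gripper":[-1,-1,-1]}'
```

```text
time: 12.55
position: [0.5209, -0.084, 0.109]
tool_rot: [0.983, 0.184, -0.004, -0.002]
ft_force: [1.2, 0.0, 1.3]
grip_width: 0.0004
grip_force: 0.9
```

```bash
python3 -m jog '{"dp":[[0,0,1],[0,0,2],[0,0,2],[0,0,2]],"delta_rot":[[0,0,0],[0,0,0],[0,0,0],[0,0,0]],"gripper":[-1,-1,-1,-1]}'; python3 -m jog '{"dp":[[0,0,1],[0,0,2],[0,0,2],[0,0,2]],"delta_rot":[[0,0,0],[0,0,0],[0,0,0],[0,0,0]],"gripper":[-1,-1,-1,-1]}'
```

```text
time: 12.95
position: [0.5205, -0.084, 0.107]
tool_rot: [0.983, 0.184, -0.005, -0.002]
ft_force: [1.3, -0.5, 1.9]
grip_width: 0.0004
grip_force: 0.9
time: 13.35
position: [0.5207, -0.084, 0.105]
tool_rot: [0.983, 0.184, -0.004, -0.002]
ft_force: [0.0, 0.2, 1.2]
grip_width: 0.0004
grip_force: 0.7
```

```bash
python3 -m jog '{"dp":[[0,0,1],[0,0,2],[0,0,2],[0,0,2]],"delta_rot":[[0,0,0],[0,0,0],[0,0,0],[0,0,0]],"gripper":[-1,-1,-1,-1]}'
python3 - <<'E'
from h import *
cv2.imwrite("pics/side7.png",robot.camera("side")[:,:,::-1])
a=cv2.imread("pics/side7.png")[150:260,200:340]
cv2.imwrite("pics/j.png",cv2.resize(a,None,fx=5,fy=5,interpolation=cv2.INTER_CUBIC))
T=np.load("T.npy")
for a in(0,.1,.2): print(a,[proj("side",W(T,(.145-.105*np.cos(a),s,.104+.105*np.sin(a)))).round(1) for s in(.12,-.12)])
E
```

```text
time: 13.75
position: [0.5208, -0.084, 0.103]
tool_rot: [0.983, 0.184, -0.004, -0.002]
ft_force: [1.3, -0.3, 1.4]
grip_width: 0.0002
grip_force: 0.7
0 [array([[256.9, 249.6]]), array([[284. , 190.4]])]
0.1 [array([[256.5, 246. ]]), array([[283.8, 187.1]])]
0.2 [array([[255.7, 242.3]]), array([[283.2, 183.7]])]
```

View pics/j.png

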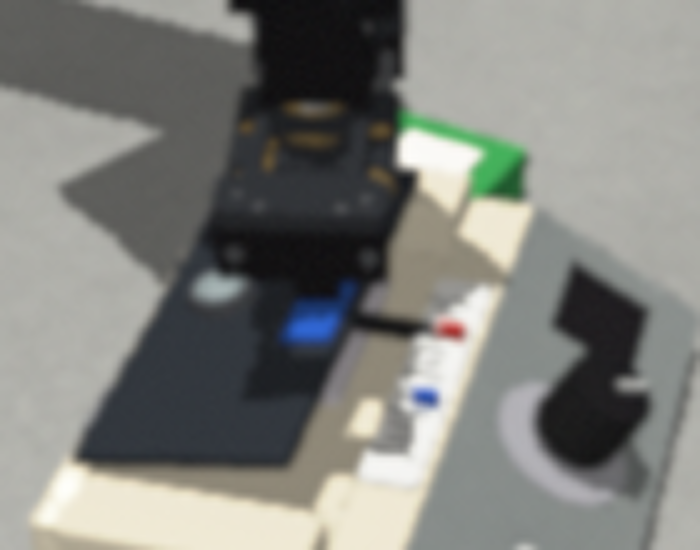

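```bash
python3 -m jog '{"dp":[[0,0,2],[0,0,4],[0,0,4],[0,0,4]],"delta_rot":[[0,0,0],[0,0,0],[0,0,0],[0,0,0]],"gripper":[-1,-1,-1,-1]}'; python3 -m jog '{"dp":[[0,0,1],[0,0,2],[0,0,3],[0,0,3]],"delta_rot":[[0,0,0],[0,0,0],[0,0,0],[0,0,0]],"gripper":[-1,-1,-1,-1]}'
```

```text
time: 14.2
position: [0.5205, -0.084, 0.0989]
tool_rot: [0.983, 0.184, -0.005, -0.002]
ft_force: [0.6, 0.8, 0.9]
grip_width: 0.0002
grip_force: 0.5
time: 14.6
position: [0.521, -0.084, 0.0961]
tool_rot: [0.983, 0.184, -0.004, -0.002]
ft_force: [1.7, -0.0, 1.9]
grip_width: 0.001
grip_force: 0.8
```

Run:
```python
from h import *
T=np.load("T.npy")
cv2.imwrite("pics/side8.png",robot.camera("side")[:,:,::-1]);cv2.imwrite("pics/top8.png",robot.camera("top")[:,:,::-1])
o=robot.get_obs();tc=proj("side",o["position"])[0];print("tcp px",tc,proj("top",o["position"]),o["position"],o["ft_force"])
c=cv2.imread("pics/side8.png");big=cv2.resize(c[160:260,200:340],None,fx=5.7,fy=5.7,interpolation=cv2.INTER_CUBIC)
def dot(P,col):
    u=proj("side",P)[0];q=((u+.5-[200,160])*5.7-.5).round().astype(int);cv2.circle(big,tuple(int(v) for v in q),4,col,1)
dot(o["position"],(0,0,255))
for s in(.12,-.12):
    for a,col in((0,(0,255,0)),(.2,(0,255,255))): dot(W(T,(.145-.105*np.cos(a)+.008*np.sin(a),s,.1+.105*np.sin(a)+.008*np.cos(a))),col)
    dot(W(T,(.145,s,.104)),(255,0,255)); 
dot(W(T,(-.0097,.16,.085)),(255,255,0));dot(W(T,(-.0097,-.16,.085)),(255,255,0))
cv2.imwrite("pics/k.png",big)
```

```text
tcp px [263.50814458 218.45879231] [[302.82280639 207.78013076]] [ 0.52078901 -0.08403865  0.09606318] [0.7553606  0.86902758 1.46773825]
```

View pics/k.png

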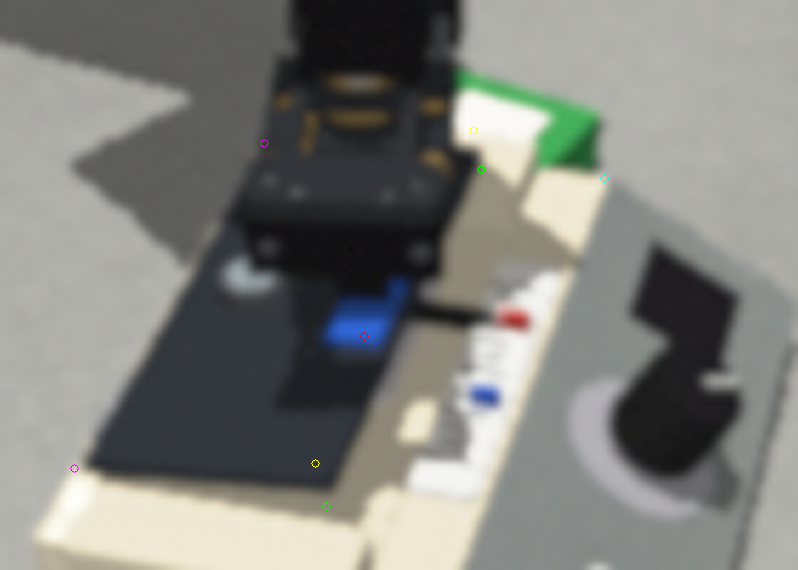

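```bash
python3 -m jog '{"dp":[[0,0,2],[0,0,4],[0,0,6],[0,0,6]],"delta_rot":[[0,0,0],[0,0,0],[0,0,0],[0,0,0]],"gripper":[-1,-1,-1,-1]}'; python3 -m jog '{"dp":[[0,0,1],[0,0,2],[0,0,3],[0,0,3]],"delta_rot":[[0,0,0],[0,0,0],[0,0,0],[0,0,0]],"gripper":[-1,-1,-1,-1]}'
```

```text
time: 15.1
position: [0.5207, -0.0841, 0.0898]
tool_rot: [0.983, 0.184, -0.004, -0.002]
ft_force: [1.4, -0.3, 1.6]
grip_width: 0.0003
grip_force: 0.5
time: 15.5
position: [0.5208, -0.084, 0.087]
tool_rot: [0.983, 0.184, -0.004, -0.002]
ft_force: [1.6, -0.0, 0.8]
grip_width: 0.0006
grip_force: 0.8
```

```bash
python3 -m jog '{"dp":[[0,0,1],[0,0,2],[0,0,2]],"delta_rot":[[0,0,0],[0,0,0],[0,0,0]],"gripper":[-1,-1,-1]}'
python3 - <<'E'
from h import *
cv2.imwrite("pics/side9.png",robot.camera("side")[:,:,::-1])
a=[cv2.imread(f"pics/side{i}.png").max(2)[236:256,252].tolist()for i in(7,8,9)];print(*a,sep="\n")
E
```

```text
time: 15.8
position: [0.5211, -0.084, 0.0853]
tool_rot: [0.983, 0.184, -0.004, -0.002]
ft_force: [1.0, 1.2, 4.1]
grip_width: 0.0003
grip_force: 1.8
[62, 61, 62, 63, 60, 57, 54, 83, 122, 139, 143, 142, 142, 152, 187, 226, 236, 238, 238, 239]
[62, 62, 63, 62, 62, 62, 61, 59, 54, 78, 120, 138, 142, 152, 187, 226, 237, 238, 238, 239]
[61, 62, 62, 62, 62, 62, 61, 63, 62, 62, 61, 58, 60, 110, 176, 226, 237, 238, 239, 239]
```

```bash
python3 -m jog '{"dp":[[0,0,1],[0,0,2],[0,0,3],[0,0,3]],"delta_rot":[[0,0,0],[0,0,0],[0,0,0],[0,0,0]],"gripper":[-1,-1,-1,-1]}'
```

```text
time: 16.25
position: [0.5211, -0.084, 0.085]
tool_rot: [0.983, 0.184, -0.003, -0.002]
ft_force: [-3.3, 2.3, 24.1]
grip_width: 0.0004
grip_force: 11.6
```

```bash
python3 -m jog '{"dp":[[0,0,1],[0,0,1],[0,0,-30],[0,0,-80],[0,0,-130],[100,200,-150],[100,200,-150],[100,200,-150],[100,200,-150],[100,200,-150],[100,200,-150],[100,200,-150]],"delta_rot":[[0,0,0],[0,0,0],[0,0,0],[0,0,0],[0,0,0],[0,0,0],[0,0,0],[0,0,0],[0,0,0],[0,0,0],[0,0,0],[0,0,0]],"gripper":[-1,-1,-1,-1,-1,-1,-1,-1,-1,-1,-1,-1]}'
python3 - <<'E'
from h import *
T=np.load("T.npy")
for c in("side","top"): cv2.imwrite(f"pics/{c}10.png",robot.camera(c)[:,:,::-1])
cs,ct=[cv2.cvtColor(cv2.imread(f"pics/{c}10.png"),4) for c in("side","top")]
print(cs[236:256,252].max(1))
print([(d["rect"],d["score"]) for d in robot.search_frame("cover_pad","side")[:1]])
us,ut=cblob(cs,2,(240,190,278,222)),cblob(ct,2,(280,196,325,222))
P=tri(us,ut);print("pad",us,ut,P,toR(T,P),"proj shut",proj("side",W(T,(.057,0,.111))),proj("side",W(T,(.0595,0,.117))))
print("side",toR(T,at_z("side",us,.109)),"top",toR(T,at_z("top",ut,.109)))
from ptr import ptr
ptr("pics/side10.png",215,276,287)
for r in range(196,200):
    row=ct[r,286:295].max(1).astype(float);bg=np.linspace(row[0],row[-1],9);w=np.clip(bg-row-15,0,None);print(r,((w*np.arange(286,295)).sum()/w.sum()).round(2))
print(robot.get_obs()["ft_force"],robot.get_obs()["position"])
E
```

```text
time: 17.45
position: [0.6859, -0.2342, 0.2283]
tool_rot: [0.983, 0.184, -0.006, -0.004]
ft_force: [-0.3, 0.2, 0.6]
grip_width: 0.0006
grip_force: 0.0
[ 64  64  64  64  65  64  65  64  63  65  64  59  62 113 183 230 241 242
 242 242]
[([217.5, 181.3, 284.9, 252.6], 0.88)]h.py:30: RuntimeWarning: invalid value encountered in divide
  w=np.clip(a[...,ch]-o-15,0,None);y,x=np.mgrid[t:b,l:r];return np.array([(w*x).sum(),(w*y).sum()])/w.sum()
Traceback (most recent call last):
  File "h.py", line 15, in tri
    return least_squares(lambda P:np.r_[proj("side",P)[0]-us,proj("top",P)[0]-ut],[.45,-.05,.1]).x
           ~~~~~~~~~~~~~^^^^^^^^^^^^^^^^^^^^^^^^^^^^^^^^^^^^^^^^^^^^^^^^^^^^^^^^^^^^^^^^^^^^^^^^
ValueError: Residuals are not finite in the initial point.
```

```bash
python3 -m jog '{"dp":[[0,0,-50],[0,0,-80],[-338,70,-80],[-338,70,-80],[-338,70,-80],[-338,70,-80],[-338,70,-80],[-338,70,-80],[-338,70,-80],[-338,70,-80],[-338,70,-80],[-338,70,-80]],"delta_rot":[[0,0,0],[0,0,0],[0,0,0],[0,0,0],[0,0,0],[0,0,0],[0,0,0],[0,0,0],[0,0,0],[0,0,0],[0,0,0],[0,0,0]],"gripper":[-1,-1,-1,-1,-1,-1,-1,-1,-1,-1,-1,-1]}'
python3 - <<'E'
from h import *
T=np.load("T.npy")
for c in("side","top"): cv2.imwrite(f"pics/{c}11.png",robot.camera(c)[:,:,::-1])
cs,ct=[cv2.cvtColor(cv2.imread(f"pics/{c}11.png"),4) for c in("side","top")]
us,ut=cblob(cs,2,(240,190,276,224)),cblob(ct,2,(280,196,325,222))
P=tri(us,ut);print("pad",us,ut,toR(T,P))
a=np.array([0,.05,.1,.2,.4])
for v in a: print(v,proj("side",W(T,(.145-.088*np.cos(v)+.011*np.sin(v),0,.1+.088*np.sin(v)+.011*np.cos(v)))),proj("top",W(T,(.145-.088*np.cos(v)+.011*np.sin(v),0,.1+.088*np.sin(v)+.011*np.cos(v)))))
from ptr import ptr
ptr("pics/side11.png",215,276,287)
for r in range(196,200):
    row=ct[r,286:295].max(1).astype(float);bg=np.linspace(row[0],row[-1],9);w=np.clip(bg-row-15,0,None);print(r,((w*np.arange(286,295)).sum()/w.sum()).round(2))
t0={"reagent_bottle":[360,186,384,205],"slide_box":[208,210,247,241],"scanner":[385,227,430,265],"swab_jar":[392,172,424,202],"mouse":[125,175,153,198]}
for n in t0: print(n,t0[n],[np.round(d["rect"]).tolist() for d in robot.search_frame(n,"top")[:1]])
E
```

```text
time: 18.8
position: [0.3991, -0.4211, 0.3125]
tool_rot: [0.983, 0.184, -0.004, -0.002]
ft_force: [0.2, 0.4, -0.3]
grip_width: 0.0009
grip_force: 0.0
pad [265.98205564 214.20933319] [302.11092257 206.36384746] [[ 0.05559268 -0.00203454  0.10933881]]
0.0 [[264.76167776 214.1479631 ]] [[302.55341412 206.12994396]]
0.05 [[264.46249244 212.66123485]] [[302.66666961 206.06922216]]
0.1 [[264.07535295 211.1667488 ]] [[302.79040301 206.07731146]]
0.2 [[263.03939251 208.17050348]] [[303.06846861 206.30258224]]
0.4 [[259.9509063  202.26356272]] [[303.73935345 207.59820285]]
pics/side11.png [[38.3, -34.2], [35.3, -32.7], [32.7, -32.7], [30.2, -32.9], [27.4, -31.9], [24.7, -31.6], [22.3, -32.3], [20.0, -33.0], [17.5, -33.6], [15.0, -33.6]] red [[ 0.0027 -0.0332  0.093 ]] blue [[0.0019 0.0203 0.093 ]]
196 289.58
197 289.87
198 290.04
199 290.17
reagent_bottle [360, 186, 384, 205] [[362.0, 187.0, 383.0, 208.0]]
slide_box [208, 210, 247, 241] [[210.0, 211.0, 247.0, 242.0]]
scanner [385, 227, 430, 265] [[383.0, 227.0, 415.0, 254.0]]
swab_jar [392, 172, 424, 202] [[393.0, 175.0, 423.0, 203.0]]
mouse [125, 175, 153, 198] [[126.0, 173.0, 153.0, 197.0]]
```

```bash
python3 -c "
from rig import robot
print(robot.hand_in())"
```

```text
the job is handed in; nothing more can be done
None
```

I've handed in the job: the pointer is in line with the red mark to within about 1 mm, the cover is pressed shut against its stop, and the bottle, slide box, jar and mouse showed no shift in the last picture. The arm partly hid the scanner there, but the robot never went near it; the hand-in gave no verdict.

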